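Put the van's hoist out of gear and pull its start knob

TASK

The van's hoist has been left in gear: first push its three-position toggle to the upright centre off notch and take your hand away. Then start the hoist by pulling the black spring knob well out, about 20 mm, holding it out for about a second, and letting go so that it springs fully home. Leave the toggle in off and do not shift the tools and containers on the bench.

Things in the scene. Friction and masses are not known exactly. Their poses are not given: they have to be found in the camera images.
- knob_centre (a point): Centre of the pull knob's head: black ribbed cylinder, 46 mm across, 36 mm tall, on an 18 mm stem. z axis: the knob's axis, outward, the way it is pulled (0.22 rad off vertical, leaning to the box's front). When home, 22 mm are free between its lower rim and the panel (a collar 38 mm across, 8 mm high rings the stem). Pinch it across the head from above, at any angle about z.
- pull_knob (a joint): How far the knob is pulled out, in m: 0 home, 0.025 at its stop. A spring always pulls it home: 2.6 N at first, 7.8 N at 20 mm, 9.1 N at the stop. It sits on a square grey box, 130 mm wide, fixed to the bench; its panel is about 87 mm above the bench. The hoist starts beyond 15 mm.
- toggle_tip (a point): Point on the axis of the round steel toggle lever, 80 mm from its pivot and 6 mm below its top end; moves with the lever. The lever is 12 mm thick at its foot and about 17 mm thick in its upper 56 mm. z axis: up along the lever.
- toggle_pivot (a point): The lever's fixed pivot, on top of a flat grey box (130 x 150 mm) fixed to the bench, 77 mm above the bench; the black guard block round it (30 x 60 mm) rises 6 mm above this point. The level y axis is the direction in which the lever swings; off is straight above this point.
- toggle (a joint): Lean of the toggle lever in rad: 0 upright (off), about +0.4 (where it starts) leaning to the pivot's +y side against its stop, -0.4 at the other stop. It has three notches, -0.4, 0 and +0.4: within 0.2 rad of upright it snaps to 0 by itself and stays there; beyond that it springs to the stop on its side. Pushing it over the ridge takes 3 to 5 N near the tip.
- jar_centre (a point): Bystander: centre of a pale jar with a steel lid, 64 mm across, 85 mm tall, standing.
- can_centre (a point): Bystander: centre of a yellow can, 64 mm across, 170 mm tall, standing at the back.
- wrench_grip (a point): Bystander: on the handle of a steel wrench 190 mm long, lying at the front.
- driver_grip (a point): Bystander: on the handle of a screwdriver 210 mm long with a black handle, lying at the front.
- torch: Bystander: a grey metal torch 140 mm long, 40 mm thick, lying at the back; origin under its middle.

How it is judged:
By the outcome, as a careful person would: the job done as asked, in the order asked, and still so for the second after the job is handed in, with the robot touching nothing.
It also fails if it takes over 48 s, if anything falls off the work surface, if the arm or the gripper's body presses on something with over 40 N, if the wrist force passes 120 N, or if a joint passes its speed limit or range.

ROBOT

A 7-joint arm with a two-finger parallel gripper is mounted at the origin on the work surface. World frame = base frame: x ahead of the robot, y to its left, z up, the work surface at z = 0. Lengths are in m, angles in rad, forces in N, time in s.
With the tool pointing down it reaches from about 0.35 to 0.9 m from the base axis. Payload 8.1 kg.
Tool frame: the origin (TCP) lies at the very end of the fingers, on their centre line; the grasp point (between the pads) lies r.grip_depth behind it (r.grip_depth is the distance from the TCP to the grasp point, in m); z points along the fingers, y is the direction in which the jaws open and shut (so a half turn about z gives the same grasp; the last joint's range is limited). The gripper opens to 92 mm and grips with 3 to 60 N. Pads are 19 mm wide; open, the fingers measure 130 mm over their backs; the gripper's body (75 mm by 190 mm) begins 47 mm behind the grasp point.
Start: joints at [1.16, 0.434, 0.025, 1.573, -0.012, 1.134, -0.075], TCP at [0.189, -0.596, 0.227] pointing down, gripper open.
Joint ranges: [-2.62, 2.62], [-0.44, 2.09], [-1.27, 1.32], [0.08, 2.57], [-1.32, 4.46], [0.12, 2], [-2.74, 2.74]. Speed limits (rad/s): [2.22, 2.22, 3.01, 3.01, 3.14, 3.14, 3.14].

INTERFACE

Orientations are given as a unit quaternion [w, x, y, z].
In Python, from bench import r, inverse_kinematics, telemetry, cams gives the robot as it stands. Calls block until the motion is done:
- r.reach(position, orientation): joint-space move of the TCP to a pose.
- r.movel(position, ori=None, max_speed=0.15, until_force=None): straight line of the TCP; ori=None keeps the orientation; max_speed is the mean speed in m/s. With until_force (N) it stops when the force on the tool has changed by that much, and returns True; else False.
- r.move_joints(angles): joint-space move.
- r.release() and r.close(): open the fingers fully, or close them until they stop; the grip force is fixed at half the most.
- r.wait(seconds).
- inverse_kinematics(position, orientation): joint angles nearest the present ones, or None.
- telemetry.observe(): the state.
- cams.capture(name): name is "scene" or "top" or "wrist"; returns (picture, depth): 384x512x3 uint8, blue, green, red; 384x512 float32, m along the optical axis (not along the pixel's ray), 0 where there is no reading.
- cams.camera_params(name): a dict with "camera_matrix" (3x3 intrinsics, pixels), "eye" and "rotation" of the camera in the world. Camera axes: x right, y up, looking along -z (the intrinsics and any distortion apply to the point x, -y, -z); pixel columns grow to the right and rows downward; lengths in m; the calibration is good to about 2 mm. The wrist camera is an equidistant fisheye: a pixel r from the principal point sees the ray r / f radians off the axis. A picture is of the moment at which its call begins: read the wrist's pose just before it. camera_params takes no time and is no camera call; for the wrist camera it gives the pose at the moment of the call.
A pose or a line that the arm cannot do raises r.IKError and nothing moves.
- r.finish_job(): hands the job in, once; it reports no verdict.
The state is a dict: "time": time; "q": joint angles; "joint_vel": joint speeds; "tau": joint torques, N m; "tcp_pos": TCP position; "tcp_rot": TCP orientation; "wrist_force": force on the tool from outside, world axes, zero at the start; "torque": the same for the moment, N m; "finger_gap": opening from 0.0 (shut) to 1.0 (fully open).
Only numpy, scipy, OpenCV 4.12 (cv2) and the standard library are available. Lean on these libraries where they do the work, as an engineer would, in place of code of your own. Each camera call takes 0.05 s, during which the arm holds its last target.

## Working session

There is one attempt and no reset: what is moved stays moved. The work goes in short steps, each a Python script; the robot and the scene stay as the last script left them, time stands still between calls to the robot, and variables do not carry over. Pictures are saved under pics/ and viewed, and the job is handed in when it is done.

```bash
ls; mkdir -p pics; python3 - <<'E'
from bench import r,telemetry,cams
import cv2
for n in("scene","top","wrist"):
    p=cams.camera_params(n);print(n,p)
    im,d=cams.capture(n);cv2.imwrite(f"pics/{n}0.png",im)
    import numpy as np;np.save(f"pics/{n}0.npy",d)
print(telemetry.observe(),r.grip_depth)
E
```

```text
pics
scene {'camera_matrix': array([[390.18034463,   0.        , 259.39131961],
       [  0.        , 390.18034463, 190.5857623 ],
       [  0.        ,   0.        ,   1.        ]]), 'eye': array([0.98779011, 0.23844533, 0.81157779]), 'rotation': array([0.46409702, 0.15939961, 0.26876302, 0.82883784])}
top {'camera_matrix': array([[358.64553164,   0.        , 258.02794286],
       [  0.        , 358.64553164, 188.87336681],
       [  0.        ,   0.        ,   1.        ]]), 'eye': array([ 0.4453578 , -0.01184359,  0.78040093]), 'rotation': array([ 0.70729443,  0.06241407, -0.06048227, -0.70155611])}
wrist {'camera_matrix': array([[297.31863964,   0.        , 257.72903408],
       [  0.        , 297.31863964, 190.50043718],
       [  0.        ,   0.        ,   1.        ]]), 'eye': array([ 0.25308246, -0.57491649,  0.38445152]), 'rotation': array([ 0.80066774, -0.10308457,  0.07605393, -0.58525255])}
{'time': 0.15, 'q': array([ 1.16040623,  0.43507348,  0.0250113 ,  1.57390265, -0.01163207,
        1.13400206, -0.07509977]), 'joint_vel': array([ 1.00407187e-03, -4.18449588e-03,  2.28311583e-04, -3.71248913e-03,
       -9.10313579e-04, -1.41249136e-03, -1.92882140e-05]), 'tau': array([ 2.28977769e-03, -6.68257427e+01,  9.86240990e-01, -3.14694035e+01,
       -6.04413450e-02,  3.93408712e-02,  1.48434719e-04]), 'tcp_pos': array([ 0.18916825, -0.59526501,  0.22611349]), 'tcp_rot': array([-6.03015465e-04,  9.88190200e-01,  1.53231015e-01, -1.44095284e-04]), 'wrist_force': array([-0.25209864,  0.63028997, -0.39442433]), 'torque': array([0.03030756, 0.03764352, 0.03467948]), 'finger_gap': 0.9989632978630878} 0.0188
```

View pics/scene0.png

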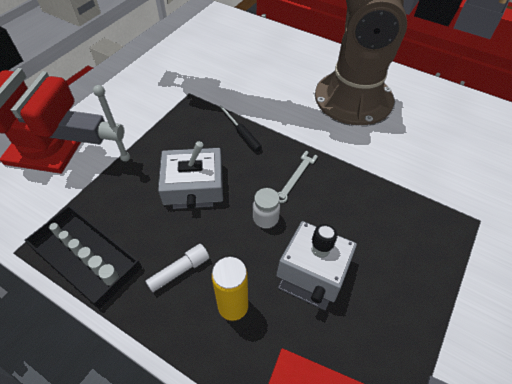

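View pics/top0.png

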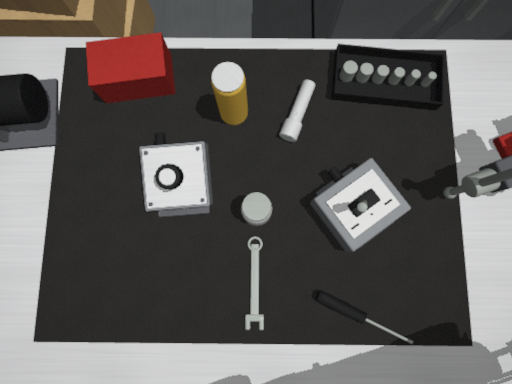

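The scene view has the toggle box at about (192,170) and the knob box at about (320,245). In the top view they are at about (362,205) and (175,176). The jar is at (257,209) and the can at (230,90). Next I'll enlarge both boxes.

```bash
cat > h.py <<'E'
import numpy as np,cv2
from scipy.spatial.transform import Rotation as R
def Rm(q): return R.from_quat([q[1],q[2],q[3],q[0]])
def ray(p,u,v):
    K=p["camera_matrix"];d=np.array([(u-K[0,2])/K[0,0],-(v-K[1,2])/K[1,1],-1.])
    return p["eye"],Rm(p["rotation"]).apply(d)
def dep(p,u,v,z): e,d=ray(p,u,v); return e+d*z
def plane(p,u,v,z): e,d=ray(p,u,v); return e+d*(z-e[2])/d[2]
def proj(p,X):
    c=Rm(p["rotation"]).inv().apply(np.array(X)-p["eye"]);K=p["camera_matrix"]
    return K[0,0]*c[0]/-c[2]+K[0,2], K[1,1]*c[1]/c[2]+K[1,2]
def tri(p1,a,p2,b):
    e1,d1=ray(p1,*a);e2,d2=ray(p2,*b);d1/=np.linalg.norm(d1);d2/=np.linalg.norm(d2)
    s=np.linalg.lstsq(np.c_[d1,-d2],e2-e1,rcond=None)[0]
    x,y=e1+s[0]*d1,e2+s[1]*d2
    return (x+y)/2,np.linalg.norm(x-y)
E
python3 - <<'E'
import cv2,numpy as np
t=cv2.imread("pics/top0.png");s=cv2.imread("pics/scene0.png")
def c(im,x,y,w=110,h=100,k=3.6): return cv2.resize(im[y:y+h,x:x+w],None,fx=k,fy=k,interpolation=cv2.INTER_CUBIC)
cv2.imwrite("pics/crop0.png",np.vstack([np.hstack([c(t,307,155,110,80),c(t,125,130,110,80)]),np.hstack([c(s,140,135,110,80),c(s,265,215,110,80)])]))
from h import *
from bench import cams
p=cams.camera_params("top");d=np.load("pics/top0.npy")
for u,v in[(168,177),(362,208),(190,155),(150,200),(340,205),(385,210),(256,207),(228,77),(100,250)]: print(u,v,dep(p,u,v,d[v,u]).round(4))
E
```

```text
168 177 [0.5775 0.1534 0.1455]
362 208 [ 0.5228 -0.1924  0.1544]
190 155 [0.6317 0.1247 0.0986]
150 200 [0.5448 0.2042 0.078 ]
340 205 [ 0.5386 -0.1727  0.072 ]
385 210 [ 0.5293 -0.2614  0.0726]
256 207 [ 0.5313 -0.0058  0.0881]
228 77 [0.7581 0.0466 0.1736]
100 250 [0.4466 0.3265 0.0058]
```

View pics/crop0.png

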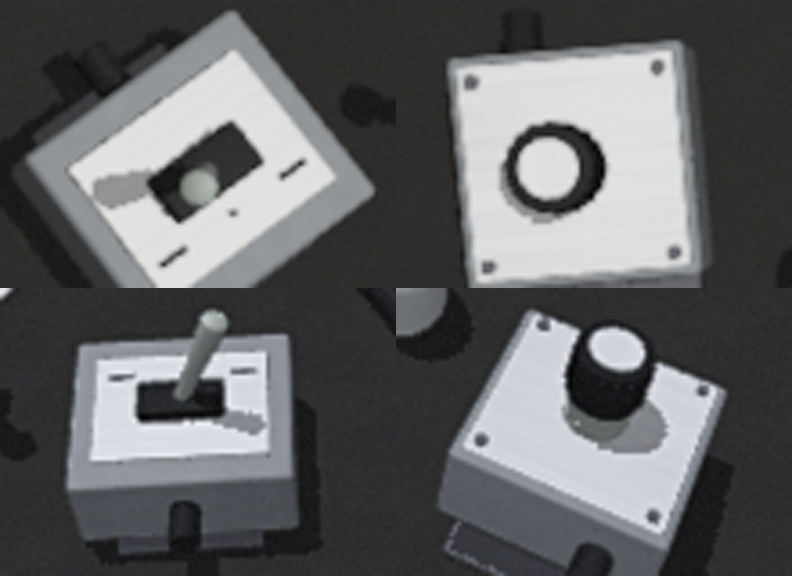

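Top crop: the toggle lever tip is a pale disc at about (362,207) and the guard block runs lower-left to upper-right. The knob's white cap is at about (167,177). Next I'll measure the planes and blobs.

```bash
cat > m.py <<'E'
from h import *
from bench import cams
P={n:cams.camera_params(n) for n in("scene","top")}
D={n:np.load(f"pics/{n}0.npy") for n in P}; I={n:cv2.imread(f"pics/{n}0.png") for n in P}
def cloud(n):
    p=P[n];K=p["camera_matrix"];v,u=np.mgrid[:384,:512];z=D[n]
    c=np.stack([(u-K[0,2])/K[0,0]*z,-(v-K[1,2])/K[1,1]*z,-z],-1)
    return Rm(p["rotation"]).apply(c.reshape(-1,3)).reshape(384,512,3)+p["eye"]
for n in P:
    C=cloud(n);g=I[n].astype(int);white=(g.min(2)>185)&(D[n]>0)
    x,y,z=C[...,0],C[...,1],C[...,2]
    print("==",n)
    m=white&(abs(x-.59)<.1)&(abs(y-.145)<.1)&(z>.06)&(z<.108)
    A=C[m];b=np.linalg.lstsq(np.c_[A[:,:2],np.ones(len(A))],A[:,2],rcond=None)[0]
    nrm=np.array([-b[0],-b[1],1]);nrm/=np.linalg.norm(nrm)
    print("panel n",nrm.round(4),"tilt",np.arccos(nrm[2]),"res",np.std(A[:,2]-A[:,:2]@b[:2]-b[2]),len(A))
    (cx,cy),wh,ang=cv2.minAreaRect(np.argwhere(m)[:,::-1].astype(np.float32)); print("rect px",cx,cy,wh,ang)
    q=dep(P[n],cx,cy,1);e,d=ray(P[n],cx,cy);s=(b[0]*e[0]+b[1]*e[1]+b[2]-e[2])/(d[2]-b[0]*d[0]-b[1]*d[1]);print("panel centre",e+s*d)
    k=(abs(x-.575)<.04)&(abs(y-.155)<.04)&(z>.13)
    kt=k&(g.min(2)>170); A=C[kt]; print("cap px",np.argwhere(kt).mean(0)[::-1],len(A),"mean",A.mean(0).round(4),"h over panel",((A[:,2]-A[:,:2]@b[:2]-b[2])*nrm[2]).mean())
    t=(abs(x-.525)<.05)&(abs(y+.2)<.06)&(z>.10); A=C[t];print("lever",len(A),A.min(0).round(4),A.max(0).round(4))
    for lo,hi in((.1,.115),(.115,.13),(.13,.145),(.145,.17)):
        mm=t&(z>lo)&(z<=hi); 
        if mm.sum():print(lo,mm.sum(),C[mm].mean(0).round(4),np.argwhere(mm).mean(0)[::-1].round(1))
    gb=(g.max(2)<75)&(abs(x-.53)<.06)&(abs(y+.21)<.06)&(z>.07)&(z<.095)
    pt=np.argwhere(gb)[:,::-1];print("guard",len(pt)); 
    w3=np.array([plane(P[n],u,v,.083)[:2] for u,v in pt],np.float32)
    print("guard rect world",cv2.minAreaRect(w3), cv2.boxPoints(cv2.minAreaRect(w3)).round(4).tolist())
    top=(abs(x-.53)<.13)&(abs(y+.21)<.13)&(z>.062)&(z<.08); w3=C[top][:,:2].astype(np.float32);print("box",cv2.minAreaRect(w3),C[top][:,2].mean())
E
python3 m.py
```

```text
== scene
panel n [-0.218  -0.019   0.9758] tilt 0.22056268228706127 res 0.0010559214419035825 1658
rect px 319.3802185058594 251.1383056640625 (60.007843017578125, 43.05495834350586) 23.80594253540039
panel centre [0.59391167 0.15745988 0.08853493]
cap px [326.00806452 231.44354839] 124 mean [0.5786 0.1558 0.1451] h over panel 0.05857338362839786
lever 139 [ 0.5187 -0.2136  0.1001] [ 0.5448 -0.1847  0.1565]
0.1 24 [ 0.5411 -0.2056  0.1078] [192.8 158.5]
0.115 30 [ 0.5373 -0.1999  0.1227] [194.9 154.2]
0.13 33 [ 0.5345 -0.1948  0.1378] [196.6 150. ]
0.145 52 [ 0.5286 -0.1914  0.1515] [198.7 144.9]
guard 221
guard rect world ((0.5487003922462463, -0.2134866565465927), (0.031604379415512085, 0.05760357528924942), 31.958499908447266) [[0.5199999809265137, -0.19740000367164612], [0.5504999756813049, -0.24629999697208405], [0.5774000287055969, -0.2295999974012375], [0.5468999743461609, -0.18070000410079956]]
box ((0.544692873954773, -0.217029869556427), (0.1316244900226593, 0.15059320628643036), 35.99713134765625) 0.07009131102895405
== top
panel n [-0.2183 -0.0182  0.9757] tilt 0.22079846
[... 274 characters left out ...]
32173811792526
lever 93 [ 0.5176 -0.2095  0.1039] [ 0.5444 -0.1849  0.1593]
0.1 1 [ 0.5444 -0.2095  0.1039] [363. 200.]
0.115 1 [ 0.5399 -0.2079  0.1218] [365. 201.]
0.13 4 [ 0.5373 -0.2007  0.1368] [363.5 201.2]
0.145 87 [ 0.5259 -0.1931  0.1539] [362.2 206.3]
guard 315
guard rect world ((0.533602237701416, -0.21433067321777344), (0.0405401811003685, 0.08434133976697922), 35.821044921875) [[0.4925000071525574, -0.19200000166893005], [0.5418000221252441, -0.2603999972343445], [0.5746999979019165, -0.23669999837875366], [0.5253999829292297, -0.16830000281333923]]
box ((0.5441890358924866, -0.21874210238456726), (0.13002422451972961, 0.15053147077560425), 35.86762619018555) 0.07089842964432627
```

Measurements agree. The panel tilt is 0.22 rad, the cap is 58 mm above the panel and the boxes match their given sizes. The pivot is at about (0.545, -0.219) and the lever's +y is at about (-0.588, 0.809). The knob centre is at about (0.583, 0.156, 0.128). First I'll push the toggle with closed fingers.

```bash
cat >> h.py <<'E'
PIV=np.array([.545,-.219,.077]);U=np.array([-.588,.809,0.])
N=np.array([-.218,-.0187,.9757]);KC=np.array([.5833,.1562,.1278])
def quat(x,z):
    z=z/np.linalg.norm(z);x=x-z*(x@z);x/=np.linalg.norm(x)
    q=R.from_matrix(np.c_[x,np.cross(z,x),z]).as_quat();return [q[3],q[0],q[1],q[2]]
E
python3 - <<'E'
from h import *
from bench import *
qs=[quat(s*U,np.array([0,0,-1.])) for s in(1,-1)]
q0=telemetry.observe()["q"];best=None
for q in qs:
    p=PIV+U*.085;p[2]=.25
    j=inverse_kinematics(p,q);print(j)
    if j is not None:
        c=abs(j-q0).max()
        if best is None or c<best[0]:best=(c,q)
q=best[1];np.save("qt.npy",q)
r.close()
r.reach(p,q)
p[2]=.125;r.movel(p,max_speed=.1)
o=telemetry.observe();print(o["time"],o["tcp_pos"],o["finger_gap"],o["wrist_force"])
for n in("scene","wrist"):
    im,_=cams.capture(n);cv2.imwrite(f"pics/{n}1.png",im)
E
```

```text
[ 0.67823122  0.30733671 -0.61922874  1.76025864  0.19485154  1.1357539
  0.62701855]
[ 0.25375687  0.24455536 -0.0771461   1.79360889  0.0208953   1.10421497
 -2.34359342]
4.9417 [ 0.49545137 -0.15030292  0.1255718 ] 0.011402525924427245 [ 0.43023587 -0.45507547  0.93977545]
```

View pics/scene1.png

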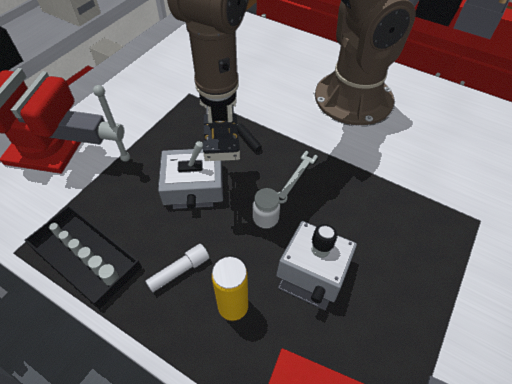

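View pics/wrist1.png

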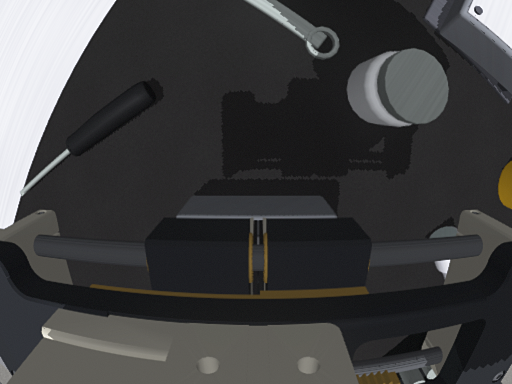

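The fingers are beside the lever, on its leaning side (scene about (222,150), lever about (197,150)). Next comes the push.

```bash
python3 - <<'E'
from h import *
from bench import *
def st():
    o=telemetry.observe();d=o["tcp_pos"]-PIV;print(round(o["time"],2),"off",(d@U).round(4),"F.U",(o["wrist_force"]@U).round(2),o["wrist_force"].round(2))
for off in(.058,.05,.044,.038,.034,.030):
    p=PIV+U*off;p[2]=.125
    if r.movel(p,max_speed=.05,until_force=15):print("force stop")
    st()
im,_=cams.capture("scene");cv2.imwrite("pics/scene2.png",im)
cv2.imwrite("pics/scene2c.png",cv2.resize(im[110:220,140:260],None,fx=5,fy=5))
E
```

```text
5.73 off 0.0582 F.U 0.53 [ 0.7   1.17 -0.53]
6.04 off 0.05 F.U 0.87 [-0.19  0.94  0.6 ]
6.31 off 0.0443 F.U 3.12 [-2.49  2.04  1.57]
6.58 off 0.0374 F.U -0.78 [ 1.12 -0.15  0.02]
6.83 off 0.0335 F.U -0.23 [-0.12 -0.37 -0.15]
7.08 off 0.0296 F.U 0.29 [0.3  0.57 0.42]
```

View pics/scene2c.png

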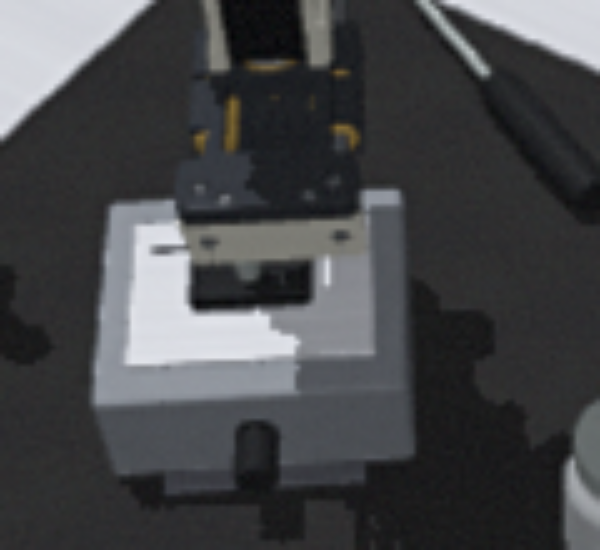

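The force rose to 3 N, then dropped to zero as the lever snapped over. I'll retract and check it.

```bash
python3 - <<'E'
from h import *
from bench import *
p=PIV+U*.085;p[2]=.125
r.movel(p,max_speed=.12);p[2]=.27;r.movel(p,max_speed=.2)
r.release()
q0=telemetry.observe()["q"];best=None
for a in np.arange(0,2*np.pi,np.pi/12):
    x=np.array([np.cos(a),np.sin(a),0]);
    if abs(x[1])>.55: continue
    q=quat(x,-N);js=[inverse_kinematics(KC+N*h,q) for h in(.12,.01,-.012)]
    if any(j is None for j in js):continue
    c=max(abs(js[0]-q0).max(),abs(js[2]-q0).max())
    if best is None or c<best[0]:best=(c,a,q)
print(best);np.save("qk.npy",best[2])
r.reach(KC+N*.12,best[2])
o=telemetry.observe();print(o["time"],o["tcp_pos"],o["finger_gap"])
for n in("scene","top","wrist"):
    im,d=cams.capture(n);cv2.imwrite(f"pics/{n}3.png",im);np.save(f"pics/{n}3.npy",d)
s=cv2.imread("pics/scene3.png");t=cv2.imread("pics/top3.png")
f=lambda i:cv2.resize(i,(400,300),interpolation=cv2.INTER_CUBIC)
cv2.imwrite("pics/c3.png",np.vstack([np.hstack([f(s[110:215,130:270]),f(t[150:255,295:435])]),np.hstack([f(s),f(t)])]))
E
```

```text
(np.float64(0.543211894120913), np.float64(3.4033920413889422), [np.float64(0.10995263467778243), np.float64(-0.13184317248479024), np.float64(0.9851398434424448), np.float64(-0.005223491050581254)])
11.25 [0.55770173 0.15189287 0.24467537] 1.0003418479305621
```

View pics/c3.png

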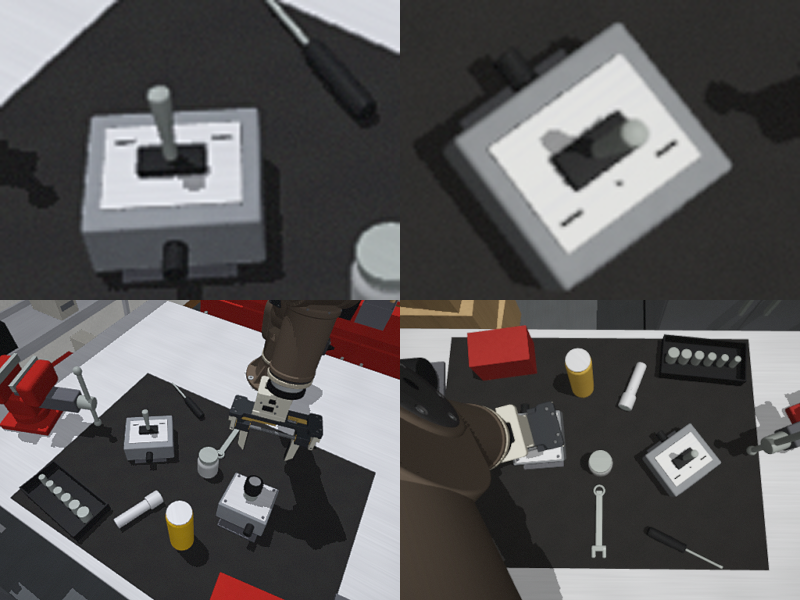

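View pics/wrist3.png

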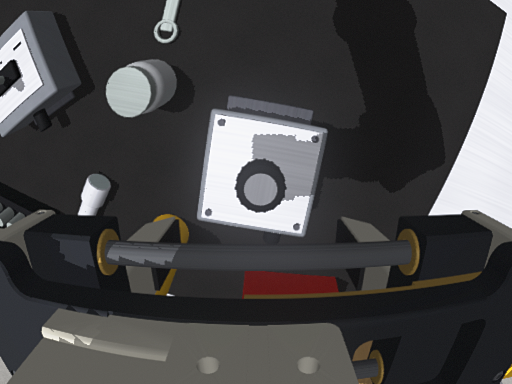

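Lever tip is now at about (377,197) in the top view. I'll compare that with the projections for upright and for each stop.

```bash
python3 - <<'E'
from h import *
from bench import *
for n in("scene","top"):
    P=cams.camera_params(n)
    for a in(-.4,0,.4): print(n,a,np.round(proj(P,PIV+.084*(np.array([0,0,1])*np.cos(a)+U*np.sin(a))),1))
P=cams.camera_params("top");d=np.load("pics/top3.npy");im=cv2.imread("pics/top3.png")
for u,v in((376,197),(377,197),(378,198),(371,200),(366,203)): print(u,v,dep(P,u,v,d[v,u]).round(4))
Ps=cams.camera_params("scene");d=np.load("pics/scene3.npy")
for u,v in((186,142),(186,144),(187,150),(188,158)):print(u,v,dep(Ps,u,v,d[v,u]).round(4))
print(tri(P,(377,197),Ps,(186,143)))
E
```

```text
scene -0.4 [170.1 144.5]
scene 0 [184.1 141.8]
scene 0.4 [198.9 143.1]
top -0.4 [391. 185.]
top 0 [377.8 195. ]
top 0.4 [362.  206.3]
376 197 [ 0.5413 -0.2154  0.1618]
377 197 [ 0.5415 -0.2175  0.161 ]
378 198 [ 0.5398 -0.2193  0.1605]
371 200 [ 0.5387 -0.2123  0.1433]
366 203 [ 0.5389 -0.2154  0.1023]
186 142 [ 0.5432 -0.215   0.161 ]
186 144 [ 0.5471 -0.2123  0.1594]
187 150 [ 0.5476 -0.2123  0.1398]
188 158 [ 0.5488 -0.2131  0.1125]
(array([ 0.54191612, -0.21829174,  0.15523793]), np.float64(0.0022098825255856738))
```

Both views match the upright projection to within about 2 px, so the toggle is off. In the wrist view the knob (262,187) sits midway between the fingers. Next I'll descend and grip it.

```bash
python3 - <<'E'
from h import *
from bench import *
q=np.load("qk.npy")
print(r.movel(KC+N*.03,q,max_speed=.1,until_force=12), r.movel(KC-N*.011,q,max_speed=.06,until_force=12))
o=telemetry.observe();print(o["time"],(o["tcp_pos"]-KC)@N,o["wrist_force"])
im,_=cams.capture("scene")
r.close()
o=telemetry.observe();print(o["time"],o["tcp_pos"]-KC,(o["tcp_pos"]-KC)@N,o["wrist_force"],o["finger_gap"]*92)
im2,_=cams.capture("scene");
cv2.imwrite("pics/c4.png",np.hstack([cv2.resize(i[190:310,250:390],(400,343)) for i in(im,im2)]))
E
```

```text
False False
13.2833 -0.010863142667624155 [ 0.04282067 -0.14182491  0.8176269 ]
14.125 [ 2.45407645e-03  3.07805658e-05 -1.06826199e-02] -0.010958596511941547 [-0.27914976 -1.79161253  1.28196533] 45.407033241686534
```

View pics/c4.png

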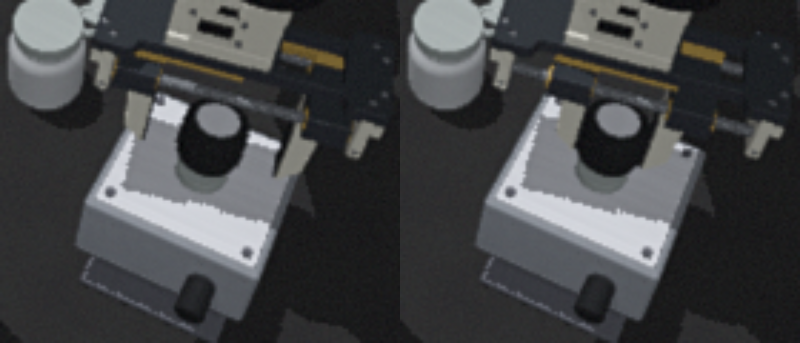

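The gripper holds the head at a 45.4 mm gap, against 46 mm expected. Next I'll pull along the axis, hold and release.

```bash
python3 - <<'E'
from h import *
from bench import *
q=np.load("qk.npy")
h0=(telemetry.observe()["tcp_pos"]-KC)@N
def st():
    o=telemetry.observe();print(round(o["time"],2),"pull mm",((o["tcp_pos"]-KC)@N-h0)*1e3,"F.N",o["wrist_force"]@N,o["wrist_force"].round(1),o["finger_gap"]*92)
r.movel(KC+N*(h0+.010),q,max_speed=.04);st()
r.movel(KC+N*(h0+.021),q,max_speed=.04);st()
im,d=cams.capture("scene");cv2.imwrite("pics/scene5.png",im);np.save("pics/scene5.npy",d)
cv2.imwrite("pics/c5.png",cv2.resize(im[180:310,250:390],(560,520)))
E
```

```text
14.57 pull mm 10.016778599771389 F.N -5.456041332996311 [ 2.7 -0.2 -5. ] 45.68941239169491
15.0 pull mm 20.76607469174831 F.N -8.875273638308153 [ 5.4  0.6 -7.9] 45.81745943288436
```

View pics/c5.png

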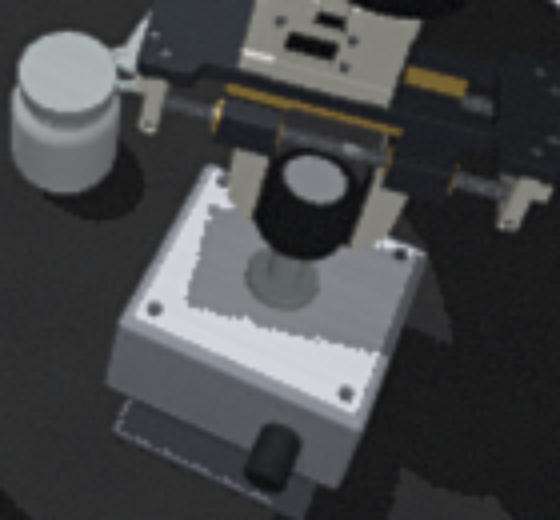

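The stem is exposed and the force of about 8 N matches the spring at 20 mm. Now hold, release and retreat.

```bash
python3 - <<'E'
from h import *
from bench import *
q=np.load("qk.npy")
r.wait(1.0)
o=telemetry.observe();print(o["time"],(o["tcp_pos"]-KC)@N,o["wrist_force"]@N)
r.release();r.wait(.2)
o=telemetry.observe();print(o["time"],o["wrist_force"],o["finger_gap"])
r.movel(KC+N*.14,q,max_speed=.15)
r.wait(.3)
p=np.array([.40,.16,.32]);
try: r.movel(p,q,max_speed=.2)
except r.IKError as e: print(e)
o=telemetry.observe();print(o["time"],o["tcp_pos"],o["wrist_force"])
for n in("scene","top"):
    im,d=cams.capture(n);cv2.imwrite(f"pics/{n}6.png",im);np.save(f"pics/{n}6.npy",d)
s=cv2.imread("pics/scene6.png");t=cv2.imread("pics/top6.png")
f=lambda i:cv2.resize(i,(400,300),interpolation=cv2.INTER_CUBIC)
cv2.imwrite("pics/c6.png",np.vstack([np.hstack([f(s[110:215,130:270]),f(s[200:305,250:390])]),np.hstack([f(s),f(t)])]))
a,b=[cv2.imread(f"pics/scene{k}.png")[205:300,270:360] for k in(0,6)]
P=cams.camera_params("scene")
for k in(0,6):
    d=np.load(f"pics/scene{k}.npy");print(k,dep(P,326,231,d[231,326]).round(4))
    g=cv2.imread(f"pics/scene{k}.png");m=(g[218:240,312:342].min(2)>130);
    n_,l,stt,ce=cv2.connectedComponentsWithStats(m.astype(np.uint8));print([(s_[4],(c+[312,218]).round(1)) for s_,c in zip(stt[1:],ce[1:])])
    d=cv2.imread(f"pics/scene{k}.png")
E
```

```text
16.05 0.009635484805171703 -9.228559784950031
17.15 [-0.23998164  0.17515864  0.19553188] 1.0012707003464696
19.4333 [0.40042768 0.15965498 0.31995038] [0.21792066 0.27287346 0.14356029]
0 [0.5778 0.1554 0.1452]
[(np.int32(24), array([312.8, 229.2])), (np.int32(143), array([326. , 231.5])), (np.int32(17), array([338.8, 237.8]))]
6 [0.5761 0.1551 0.1425]
[(np.int32(24), array([312.8, 229.2])), (np.int32(143), array([326. , 231.5])), (np.int32(17), array([338.8, 237.8]))]
```

View pics/c6.png

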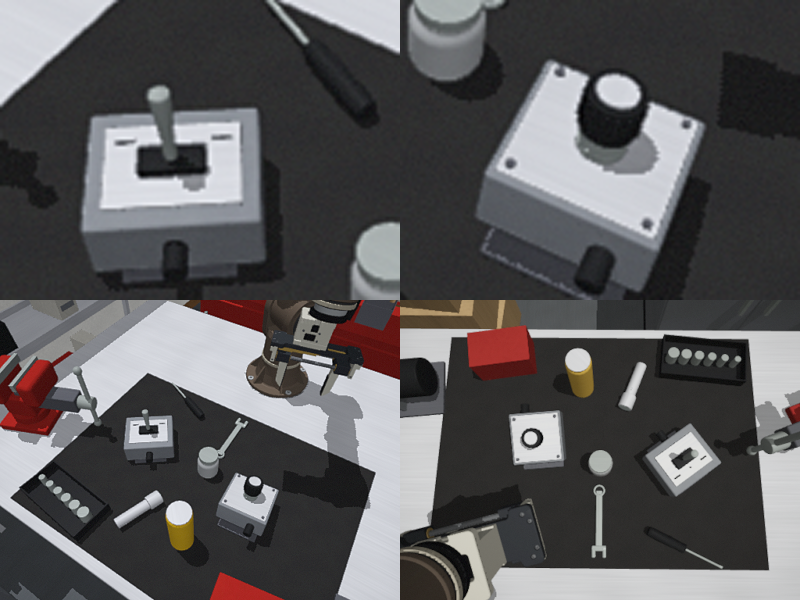

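The knob cap is pixel-identical to its first picture at (326,231.5), so it is fully home. The toggle is upright, the bystanders are where they were and the arm is clear.

```bash
python3 - <<'E'
from bench import *
r.finish_job();print(telemetry.observe()["time"])
E
```

```text
the job is handed in; nothing more can be done
the job is handed in; nothing more can be done
```

I set the toggle to off first, then started the hoist with the knob, and handed the job in; the robot clock read about 19.4 s shortly before that.

- **Toggle:** I pushed it with closed fingers. The force read about 3 N, then dropped to zero as the lever snapped over, and I backed away. In the top and scene views the tip was within about 2 px of the upright position, and it still looked upright in the last pictures.
- **Knob:** I pinched the head (gap 45.4 mm) and pulled it 20.8 mm along its axis, where the force read about 9 N. I held it for just over a second and opened the fingers there. Afterwards the cap was back at exactly its original pixel position, so it is fully home.
- **Bench:** by eye, the tools and containers were where they started, and the arm was clear with almost no force on the wrist.
- **Small disagreements:** the depth reading on the cap differed by about 3 mm between the first and last pictures. I put that down to depth noise, because the outline was identical. The two-view height of the lever tip came out about 6 mm lower than the depth reading, which did not affect the result.

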